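Long-press the reset of the faulty logger with the stylus

ROBOT

A 6-joint arm with a two-finger parallel gripper is mounted at the origin on the work surface. World frame = base frame: x ahead of the robot, y to its left, z up, the work surface at z = 0. Lengths are in mm, angles in rad, forces in N, time in s.
With the tool pointing down it reaches from about 275 to 750 mm from the base axis. Payload 10.2 kg.
Tool frame: the origin (TCP) lies between the finger pads; the fingertips stand 17 mm ahead of it and the grasp point (between the pads) lies 2 mm behind it; y points along the fingers, x is the direction in which the jaws open and shut, and the axes are right-handed (so a half turn about y gives the same grasp; the last joint's range is limited). The gripper opens to 85 mm and grips with 20 to 120 N. Pads are 22 mm wide; open, the fingers measure 114 mm over their backs; the gripper's body (76 mm by 85 mm) begins 54 mm behind the grasp point. The pads swing forward as they close: fully open they stand 13 mm farther back than shut.
Start: joints at [-1.389, 0.313, 1.498, -0, 1.331, -0.223], TCP at [206.751, -482.582, 222.494] pointing down, gripper open.
Joint ranges: [-2.94, 2.94], [-0.97, 2.17], [0.19, 2.56], [-1.23, 4.37], [0.02, 3.11], [-2.88, 2.88]. Speed limits (rad/s): [2.39, 2.39, 3.01, 3.14, 3.14, 3.14].

INTERFACE

Orientations are given as a unit quaternion [w, x, y, z].
In Python, from rig import ctrl gives the robot as it stands.
- The arm moves only by the tool jog_arm, never from a script. Its argument "targets" is a list of rows, each an object with "offset": the shift along the tool's x, y, z in m, a list of three; "yaw": the turn about the tool's y in rad. In form: [{"offset": [dx, dy, dz], "yaw": yaw}, ...]. A call has 1 to 12 rows; each row is the pose to reach, as a shift and turn from the pose measured when the call began, along the tool's axes at that moment; what a row does not reach only later rows make up. A row lasts 1/12 s, in which the tool goes at most 41.7 mm and 7.16 degrees, less where a joint would pass 70% of its speed; a pose out of reach is approached as far as the arm can. A call with a gripper value outside its range is refused whole. "fingers" is the finger opening in m, from 0 to 0.0854, set as the call begins (left out, the last holds). The fingers move at their own pace and stop on an object; "grip_force" is the grip in N (left out, the last holds). Time passes only in rows, so rows that repeat a pose let the fingers close. It gives the time, the measured TCP pose, the force and the opening at its end, in the units of the state.
- ctrl.sense(): the state, without advancing time (a new reading comes with each control period).
- ctrl.capture(name): name is "scene" or "top" or "wrist"; returns a dict with "img" (420x560x3 uint8, red, green, blue), "intrinsics" (3x3 intrinsics, pixels), "k1" (the pictures are not rectified: a ray, as slopes to the right and down, at radius r is drawn at 1 + k1 r^2 times it, then the intrinsics apply), "T" (4x4, takes a point from camera to world coordinates); the wrist camera has in their place "mount" (4x4, takes a point from camera to tool coordinates, whose origin is the TCP and whose axes are the tool frame's). Camera axes: x right, y up, looking along -z (the intrinsics and any distortion apply to the point x, -y, -z); pixel columns grow to the right and rows downward; lengths in mm; the calibration is good to about 2 mm. A picture is of the moment at which its call begins: read the wrist's pose just before it. There is no depth.
- ctrl.finish_job(): hands the job in, once; it reports no verdict.
Trained networks look in the newest picture that a camera, given by its name, has taken for a name from the list of things; names that differ only in an ending like _2 or _b are one class to them, and where a whole thing is asked for, a point or a joint stands for the part that bears it (a point fixed in the world has none). Each returns a list of dicts, best first, with "score" (0 to 1); they miss things now and then, are a little off and sometimes report something else, mostly with a low value. They report only what shows in the picture. A call takes as long as a camera call.
- ctrl.boxes_of(camera, target): "box" ([left, top, right, bottom] in pixels, round what is visible of it).
- ctrl.regions_of(camera, target): "region" (420x560 bool, what is visible of it) and "box" ([left, top, right, bottom] in pixels, round what is visible of it).
The state is a dict: "time_s": time; "joints": joint angles; "dq": joint speeds; "tau": joint torques, N m; "eef_pos": TCP position; "ee_rot": TCP orientation; "force": force on the tool from outside, world axes, zero at the start; "wrist_torque": the same for the moment, N m; "grip_width": opening from 0.0 (shut) to 1.0 (fully open).
Only numpy, scipy, OpenCV 4.12 (cv2) and the standard library are available. Lean on these libraries where they do the work, as an engineer would, in place of code of your own. Each camera call takes 0.05 s, during which the arm holds its last target.

TASK

One of the three black logger units on the desk shows a red lamp. Take the stylus out of the pen stand, reach it through the white-ringed aperture of that unit and hold its recessed reset button fully down for at least two seconds, finishing with the stylus still gripped and still holding the button down. Do not press the reset of a unit with a green lamp, and leave the other things on the desk where they are.

Things in the scene. Friction and masses are not known exactly. Their poses are not given: they have to be found in the camera images.
- stylus: The reset stylus as a whole: orange square handle 16 x 16 x 60 mm with a white band, above a round steel shaft 6 mm thick and 60 mm long, 120 mm overall, 50 g (may vary by 30 per cent). It starts upright in the pen stand, shaft down the hole, the underside of its handle resting on the stand's top. Origin at the tip of the shaft; z runs along the stylus from tip to handle; x and y are square to the handle's flat sides and start parallel to the stand's x and y.
- stylus_grip (a point): Centre of the stylus's orange handle, the place to grip it, 90 mm from the tip along the axis; axes as the stylus. At the start its height is 96 mm above the desk.
- stylus_tip (a point): End of the stylus's steel shaft.
- holder: Wooden pen stand, fixed to the desk, 70 (x) x 100 (y) x 66 mm high, origin at the centre of its underside. Two vertical holes 63 mm deep: a 10 mm one at y = -25 mm with the stylus in it (shaft 60 mm deep), a 16 mm one at y = +25 mm with the marker pen. The stylus must be lifted straight up by 60 mm to come free; to grip it, close the fingers along the stand's x so that they keep clear of the marker.
- lamp_red: The one red status lamp, a dome of 16 mm diameter in a grey collar of 20 mm, 10 mm high, fixed on top of one of the three units: it shows which unit has the fault. Origin at the centre of its underside.
- lamp_green_1: A green status lamp of the same shape as the red one, on top of a unit that is working normally. Origin at the centre of its underside.
- lamp_green_2: A green status lamp of the same shape as the red one, on top of a unit that is working normally. Origin at the centre of its underside.
- unit_a: Black ribbed logger unit, fixed to the desk, 90 (x) x 110 (y) x 50 mm high (93 x 113 with its ribs), origin at the centre of its underside. All three units are alike; only the colour of the lamp differs from run to run. The reset aperture is at x = +18 mm, y = 0 on its top, the lamp at x = -28 mm, y = 0.
- aperture_a (a point): Centre of the mouth of unit a's reset aperture, a vertical round hole of 14 mm diameter with a white ring around it, level with the unit's top 50 mm above the desk. The blue reset button, 12 mm across, fills the bottom of the hole, its top 20 mm below the mouth.
- reset_a (a joint): How far unit a's reset button is pressed down, in m: 0 out, 0.006 fully down against its stop. Spring: starts to move at 1.5 N, fully down at 4.5 N, springs back when let go.
- unit_b: Black ribbed logger unit, fixed to the desk, 90 (x) x 110 (y) x 50 mm high (93 x 113 with its ribs), origin at the centre of its underside. All three units are alike; only the colour of the lamp differs from run to run. The reset aperture is at x = +18 mm, y = 0 on its top, the lamp at x = -28 mm, y = 0.
- aperture_b (a point): Centre of the mouth of unit b's reset aperture, a vertical round hole of 14 mm diameter with a white ring around it, level with the unit's top 50 mm above the desk. The blue reset button, 12 mm across, fills the bottom of the hole, its top 20 mm below the mouth.
- reset_b (a joint): How far unit b's reset button is pressed down, in m: 0 out, 0.006 fully down against its stop. Spring: starts to move at 1.5 N, fully down at 4.5 N, springs back when let go.
- unit_c: Black ribbed logger unit, fixed to the desk, 90 (x) x 110 (y) x 50 mm high (93 x 113 with its ribs), origin at the centre of its underside. All three units are alike; only the colour of the lamp differs from run to run. The reset aperture is at x = +18 mm, y = 0 on its top, the lamp at x = -28 mm, y = 0.
- aperture_c (a point): Centre of the mouth of unit c's reset aperture, a vertical round hole of 14 mm diameter with a white ring around it, level with the unit's top 50 mm above the desk. The blue reset button, 12 mm across, fills the bottom of the hole, its top 20 mm below the mouth.
- reset_c (a joint): How far unit c's reset button is pressed down, in m: 0 out, 0.006 fully down against its stop. Spring: starts to move at 1.5 N, fully down at 4.5 N, springs back when let go.
- marker_mid (a point): Middle of the marker pen that stands in the wide hole of the pen stand, leave alone: white with blue cap, 13 mm thick, 121 mm long, its top 124 mm above the desk.
- mug: Blue mug, 80 mm across, 90 mm high, origin under its centre, leave alone.
- mouse: Grey computer mouse 100 x 60 x 32 mm, origin under its centre, leave alone.
- carton: Small white and blue carton 60 x 100 x 35 mm, origin under its centre, leave alone.
- tape: Roll of clear tape, 80 mm across, 18 mm high, lying flat, origin under its centre, leave alone.
- eraser: White and green eraser 40 x 22 x 14 mm, origin under its centre, leave alone.

How it is judged (in metres and radians):
On the way, in this order (a step that is already met when the one before it is completed fails the run):
1. the stylus is gripped and drawn clear of the pen stand (contact force between the fingers and stylus above 1 N and height (world z) of stylus_tip above 0.068 m), for 0.1 s.
2. the reset button of the unit with the red lamp is held down with the stylus for two seconds (contact force between the fingers and stylus above 1 N and ((horizontal distance between lamp_red and unit_a below 0.05 m and value of joint reset_a above 0.0045 m and horizontal distance between stylus_tip and aperture_a below 0.008 m and z of stylus_tip in the frame of aperture_a below -0.02 m and contact force between stylus and unit_a above 1 N) or (horizontal distance between lamp_red and unit_b below 0.05 m and value of joint reset_b above 0.0045 m and horizontal distance between stylus_tip and aperture_b below 0.008 m and z of stylus_tip in the frame of aperture_b below -0.02 m and contact force between stylus and unit_b above 1 N) or (horizontal distance between lamp_red and unit_c below 0.05 m and value of joint reset_c above 0.0045 m and horizontal distance between stylus_tip and aperture_c below 0.008 m and z of stylus_tip in the frame of aperture_c below -0.02 m and contact force between stylus and unit_c above 1 N))), for 1.5 s.
At the end, for the whole second after the job is handed in: The stylus, gripped by the fingers (over 1 N), is through the aperture of the unit with the red lamp (tip within 8 mm of its axis, over 20 mm below its mouth), presses on it with over 1 N and holds its reset button down by more than 4.5 of its 6 mm, through the last second (all of step 2); the arm keeps its last pose, push and grip.
It fails at once if the reset button of a unit with a green lamp is pressed (over 3 mm) ((horizontal distance between lamp_red and unit_a above 0.05 m and value of joint reset_a above 0.003 m) or (horizontal distance between lamp_red and unit_b above 0.05 m and value of joint reset_b above 0.003 m) or (horizontal distance between lamp_red and unit_c above 0.05 m and value of joint reset_c above 0.003 m)).
It fails at once if another thing on the desk is moved by more than 25 mm (distance of any of marker_mid, mug, mouse, carton, tape, eraser from where it was at the start of the episode above 0.025 m).
It also fails if it takes over 48 s, if anything falls off the work surface, if the arm or the gripper's body presses on something with over 40 N, if the wrist force passes 120 N, or if a joint passes its speed limit or range.

## Working session

There is one attempt and no reset: what is moved stays moved. The work goes in short steps, Python scripts to look and compute and a tool call to move; the robot and the scene stay as the last step left them, time stands still between calls to the robot, and variables do not carry over. Pictures are saved under pics/ and viewed, and the job is handed in when it is done.

Besides the shell and the picture viewer there is one more tool, called after ">>>" as name(argument=value, ...), one argument or row to a line, values as JSON. jog_arm: Moves the arm, as the interface text tells. Its arguments: {"type":"object","properties":{"targets":{"type":"array"},"fingers":{"type":"number"},"grip_force":{"type":"number"}},"required":["targets"]}

```bash
ls; mkdir -p pics; python3 - <<'E'
from rig import ctrl
import cv2
s=ctrl.sense();print(s)
for n in("scene","top","wrist"):
    c=ctrl.capture(n);cv2.imwrite(f"pics/{n}0.png",c["img"][:,:,::-1])
    print(n,c["intrinsics"],c["k1"],c.get("T",c.get("mount")))
E
```

```text
pics
{'time_s': 0.0, 'joints': array([-1.38936622e+00,  3.13434988e-01,  1.49845292e+00,  1.83731494e-06,
        1.33100497e+00, -2.23357114e-01]), 'dq': array([-2.24615409e-03,  2.23310346e-03, -9.35686623e-06,  2.25844017e-03,
       -6.37805075e-04, -8.54253911e-04]), 'tau': array([-3.11790127e-04, -4.12269008e+01, -2.59743136e+01, -2.35941025e-04,
        4.22258847e-03,  9.59124780e-09]), 'eef_pos': array([ 206.7161204 , -482.2904236 ,  221.93680826]), 'ee_rot': array([ 0.59063347, -0.589969  ,  0.38960455, -0.38896912]), 'force': array([ 0.4411327 ,  0.82405155, -0.21716118]), 'wrist_torque': array([-0.01187752, -0.00297265, -0.00814207]), 'grip_width': 1.0011207334877004}
scene [[504.61484117   0.         283.0926714 ]
 [  0.         504.61484117 205.61477533]
 [  0.           0.           1.        ]] -0.1875547010305088 [[-2.60278291e-01 -6.01194069e-01  7.55526904e-01  1.38390342e+03]
 [ 9.65394580e-01 -1.48760112e-01  2.14204886e-01  2.71893772e+02]
 [-1.63864401e-02  7.85134460e-01  6.19108523e-01  7.98867858e+02]
 [ 0.00000000e+00  0.00000000e+00  0.00000000e+00  1.0000
[... 153 characters left out ...]
497522545 [[-8.15335603e-05  9.76769598e-01 -2.14292198e-01  3.26279803e+02]
 [-9.99987644e-01  9.85465592e-04  4.87234437e-03 -1.51380951e+00]
 [ 4.97033543e-03  2.14289948e-01  9.76757449e-01  1.00214873e+03]
 [ 0.00000000e+00  0.00000000e+00  0.00000000e+00  1.00000000e+00]]
wrist [[332.1614392    0.         281.34919494]
 [  0.         332.1614392  216.09028189]
 [  0.           0.           1.        ]] 0.02668151008283881 [[ 9.99999753e-01  6.17977812e-04 -3.34806156e-04 -3.58714439e-02]
 [-4.97795942e-04  2.86449902e-01 -9.58095092e-01 -1.51136740e+02]
 [-4.96176319e-04  9.58095022e-01  2.86450139e-01  7.32699355e+01]
 [ 0.00000000e+00  0.00000000e+00  0.00000000e+00  1.00000000e+00]]
```

View pics/scene0.png

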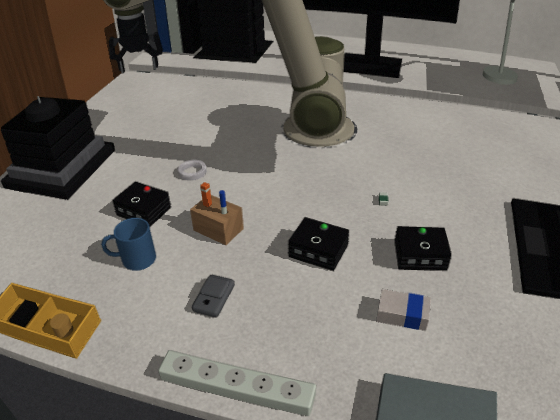

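View pics/top0.png

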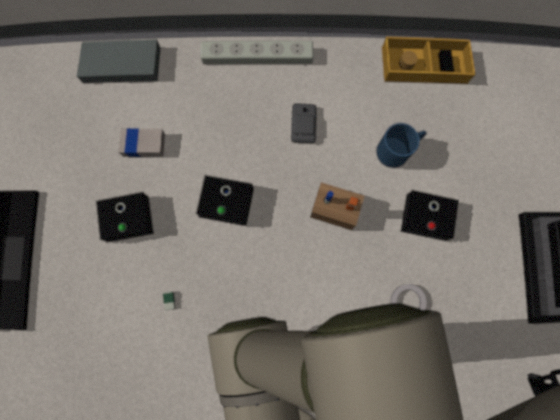

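View pics/wrist0.png

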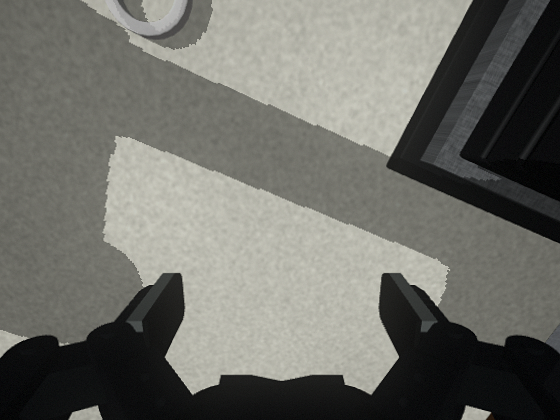

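```bash
cat > h.py <<'E'
from rig import ctrl
import numpy as np,cv2
from scipy.spatial.transform import Rotation as R
from scipy.optimize import least_squares
def tcp():
    s=ctrl.sense();T=np.eye(4);q=s["ee_rot"];T[:3,:3]=R.from_quat(q[[1,2,3,0]]).as_matrix();T[:3,3]=s["eef_pos"];return T,s
def cam(n):
    if n=="wrist":
        T,_=tcp();c=ctrl.capture(n);c["T"]=T@c["mount"]
    else: c=ctrl.capture(n)
    return c
def ray(c,uv):
    K=c["intrinsics"];p=np.linalg.inv(K)@[uv[0],uv[1],1];d=p[:2].copy();
    for _ in range(30): d=p[:2]/(1+c["k1"]*(d@d))
    v=c["T"][:3,:3]@[d[0],-d[1],-1.];return c["T"][:3,3],v
def atz(c,uv,z):
    o,v=ray(c,uv);return o+v*(z-o[2])/v[2]
def proj(c,P):
    P=np.atleast_2d(P);q=(P-c["T"][:3,3])@c["T"][:3,:3];d=np.c_[q[:,0]/-q[:,2],-q[:,1]/-q[:,2]]
    d=d*(1+c["k1"]*(d**2).sum(1))[:,None];K=c["intrinsics"];return d@K[:2,:2].T+K[:2,2]
def tri(cs,uvs):
    A=np.zeros((3,3));b=np.zeros(3)
    for c,uv in zip(cs,uvs):
        o,v=ray(c,uv);v/=np.linalg.norm(v);M=np.eye(3)-np.outer(v,v);A+=M;b+=M@o
    return np.linalg.solve(A,b)
def save(name,img,box=None,k=1):
    if box: img=img[box[1]:box[3],box[0]:box[2]]
    cv2.imwrite("pics/"+name,cv2.resize(img[:,:,::-1],None,fx=k,fy=k,interpolation=cv2.INTER_CUBIC))
E
python3 - <<'E'
from h import *
np.set_printoptions(precision=1,suppress=True)
T,s=tcp();print(T)
Z={"stylus_grip":96,"lamp_red":55,"lamp_green_1":55,"holder":40,"mug":45,"marker_mid":90,"unit_a":25,"tape":9}
for n in("top","scene"):
    c=cam(n)
    for t,z in Z.items():
        for d in ctrl.regions_of(n,t):
            if d["score"]<.3: continue
            r=d["region"];ys,xs=np.nonzero(r);m=(xs.mean(),ys.mean())
            print(n,t,round(d["score"],2),d["box"],np.array(m),atz(c,m,z))
    if n=="top": save("top1.png",c["img"],(290,90,490,250),4)
    else: save("scene1.png",c["img"],(90,160,260,290),4)
E
```

```text
[[   0.4   -0.     0.9  206.7]
 [  -0.9    0.     0.4 -482.4]
 [  -0.    -1.     0.   222.1]
 [   0.     0.     0.     1. ]]
top stylus_grip 0.68 [428.1, 220.0, 434.6, 229.8] [431.  225.3] [ 485.3 -325.8   96. ]
top stylus_grip 0.66 [346.9, 199.5, 358.8, 208.9] [351.6 203.4] [ 532.4 -157.7   96. ]
top lamp_red 0.55 [427.2, 219.5, 436.0, 230.5] [431.1 225.3] [ 492.6 -340.6   55. ]
top lamp_green_1 0.41 [119.1, 224.7, 127.1, 234.6] [122.3 226.8] [488.6 339.8  55. ]
top lamp_green_1 0.34 [118.5, 127.3, 166.2, 154.7] [141.5 142.2] [685.2 310.4  55. ]
top holder 0.84 [306.9, 182.4, 364.0, 229.6] [336.4 206.7] [ 537.6 -133.    40. ]
top holder 0.42 [214.8, 204.5, 224.9, 213.2] [221.  209.6] [530.7 124.   40. ]
top holder 0.31 [347.1, 197.8, 358.7, 211.3] [351.7 203.3] [ 545.3 -167.6   40. ]
top mug 0.91 [374.7, 119.4, 426.6, 167.8] [397.9 144.6] [ 683.7 -280.    45. ]
top mug 0.42 [290.6, 101.7, 315.9, 142.7] [303.5 122.7] [736.1 -61.9  45. ]
top marker_mid 0.43 [325.5, 190.6, 334.7, 204.6] [328.2 196.9] [ 547.8 -109.3   90. ]
top unit_a 0.94 [96.5, 190.7, 150.7, 240.9] [124.1 216.5] [517.
[... 737 characters left out ...]
233.9] [421.1 230.6] [489.1 340.6  55. ]
scene holder 0.75 [191.5, 195.3, 245.4, 243.2] [216.9 220. ] [ 548.4 -128.    40. ]
scene mug 0.56 [100.1, 215.8, 157.3, 271.6] [132.3 243.7] [ 679.9 -283.3   45. ]
scene marker_mid 0.57 [217.9, 190.2, 230.1, 214.0] [223. 202.] [ 539.3 -111.3   90. ]
scene unit_a 0.79 [112.9, 185.6, 167.7, 223.1] [141.5 202.6] [ 514.2 -350.4   25. ]
scene unit_a 0.79 [288.4, 217.6, 350.0, 271.3] [318.1 243.9] [555.3 117.4  25. ]
scene unit_a 0.78 [394.2, 227.3, 451.0, 270.1] [421.9 248.7] [515.7 348.6  25. ]
scene unit_a 0.51 [200.3, 184.0, 210.2, 206.9] [206.  193.9] [ 440.2 -201.4   25. ]
scene tape 0.57 [179.5, 158.9, 208.1, 181.0] [193.1 169.7] [ 323. -290.    9.]
```

View pics/top1.png

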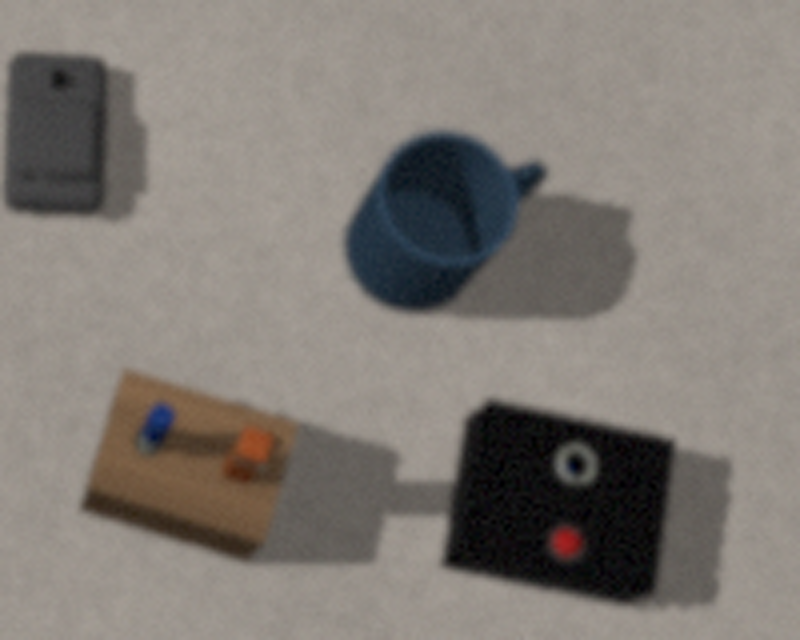

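View pics/scene1.png

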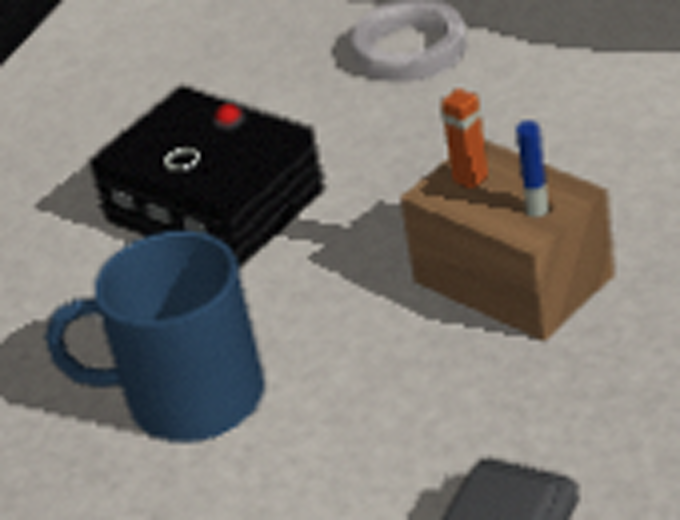

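```bash
python3 - <<'E'
from h import *
np.set_printoptions(precision=2,suppress=True)
t=cam("top");s=cam("scene")
def up(b,k,p): return (b[0]+(p[0]+.5)/k-.5,b[1]+(p[1]+.5)/k-.5)
print("styl top z126",atz(t,up((290,90),4,(255,440)),126),atz(s,up((90,160),4,(461,98)),126))
print("ring",atz(t,up((290,90),4,(577,464)),50),atz(s,up((90,160),4,(181,159)),50))
print("lamp",atz(t,up((290,90),4,(567,543)),56),atz(s,up((90,160),4,(229,115)),56))
print("mk",atz(t,up((290,90),4,(158,412)),124),atz(s,up((90,160),4,(530,127)),122))
# holder top corners
P=[atz(t,up((290,90),4,p),66)[:2] for p in((125,370),(297,420),(85,507-20))]
d=P[0]-P[1];print(P,np.degrees(np.arctan2(-d[0],d[1])))
P=[atz(t,up((290,90),4,p),50)[:2] for p in((490,402),(673,440))]
d=P[0]-P[1];print(P,np.degrees(np.arctan2(-d[0],d[1])))
T,_=tcp();print(T[:3,:3].T@(np.array([531,-158,200])-T[:3,3]), np.degrees(np.arctan2(T[1,0],T[0,0])))
E
```

```text
styl top z126 [ 533.52 -156.48  126.  ] [ 528.95 -156.27  126.  ]
ring [ 538.09 -352.13   50.  ] [ 534.67 -353.22   50.  ]
lamp [ 492.14 -340.91   56.  ] [ 492.22 -339.87   56.  ]
mk [ 548.64 -107.37  124.  ] [ 540.81 -109.71  122.  ]
[array([587.05, -96.8 ]), array([ 559.  , -190.69]), array([521.49, -73.79])] -16.63128045026782
[array([ 573.74, -304.36]), array([ 552.07, -409.64])] -11.630833284982446
[-170.63   22.49  425.89] -66.80536187826476
```

>>> jog_arm(
  targets=[
    {"offset": [-0.015, 0, 0.036], "yaw": -0.1},
    {"offset": [-0.03, 0, 0.071], "yaw": -0.2},
    {"offset": [-0.045, 0, 0.107], "yaw": -0.3},
    {"offset": [-0.06, 0, 0.142], "yaw": -0.4},
    {"offset": [-0.075, 0, 0.178], "yaw": -0.5},
    {"offset": [-0.09, 0, 0.213], "yaw": -0.6},
    {"offset": [-0.105, 0, 0.249], "yaw": -0.7},
    {"offset": [-0.12, 0.005, 0.284], "yaw": -0.8},
    {"offset": [-0.135, 0.01, 0.32], "yaw": -0.88},
    {"offset": [-0.15, 0.015, 0.355], "yaw": -0.88},
    {"offset": [-0.165, 0.02, 0.391], "yaw": -0.88},
    {"offset": [-0.17, 0.022, 0.426], "yaw": -0.88},
  ],
  fingers=0.05,
)

```text
time_s: 2.15
eef_pos: [532.1, -155.8, 200.1]
ee_rot: [0.7, -0.7, 0.101, -0.1]
force: [0.1, -0.7, 1.1]
grip_width: 0.584
```

```bash
python3 - <<'E'
from h import *
np.set_printoptions(precision=2,suppress=True)
T,s=tcp();print(T,s["grip_width"],s["dq"],s["joints"])
c=cam("wrist");save("w1.png",c["img"])
print(T[:3,:3].T@(np.array([531,-157,200])-T[:3,3]), np.degrees(np.arctan2(T[1,0],T[0,0])))
E
```

```text
[[   0.96   -0.      0.28  532.12]
 [  -0.28    0.      0.96 -155.76]
 [  -0.     -1.      0.    200.1 ]
 [   0.      0.      0.      1.  ]] 0.5841948861975332 [ 0.67  0.64 -0.88 -0.01  0.21  0.68] [-0.5   0.4   1.44  0.    1.31 -0.21]
[-0.73  0.1  -1.5 ] -16.317180810147434
```

View pics/w1.png

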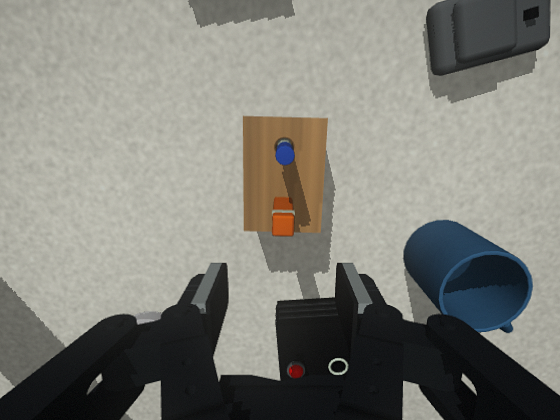

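>>> jog_arm(
  targets=[
    {"offset": [0, 0, 0], "yaw": 0},
    {"offset": [0, 0, 0], "yaw": 0},
  ],
)

```text
time_s: 2.37
eef_pos: [536.2, -152.7, 199.2]
ee_rot: [0.701, -0.699, 0.099, -0.099]
force: [0.4, 0.6, -0.0]
grip_width: 0.579
```

```bash
python3 - <<'E'
from h import *
np.set_printoptions(precision=2,suppress=True)
T,s=tcp();print(T[:3,3],s["dq"])
c=cam("wrist");save("w2.png",c["img"]);save("w2c.png",c["img"],(220,90,370,270),3)
for t in("stylus_grip","marker_mid","holder","lamp_red"):
  for d in ctrl.boxes_of("wrist",t)[:2]:print(t,d)
print(np.degrees(np.arctan2(T[1,0],T[0,0])))
P=np.array([[531,-157,126],[531,-157,66],[536,-353,50]]);print(proj(c,P))
E
```

```text
[ 536.21 -152.73  199.16] [-0.04 -0.02  0.02 -0.01  0.   -0.01]
stylus_grip {'box': [267.6, 203.0, 291.6, 243.2], 'score': 0.57}
marker_mid {'box': [270.5, 139.7, 288.0, 170.1], 'score': 0.7}
holder {'box': [264.5, 200.8, 291.7, 241.8], 'score': 0.65}
lamp_red {'box': [279.1, 366.7, 300.3, 380.2], 'score': 0.75}
-16.08587533568244
[[275.63 231.83]
 [276.71 209.53]
 [331.99 371.29]]
```

View pics/w2.png

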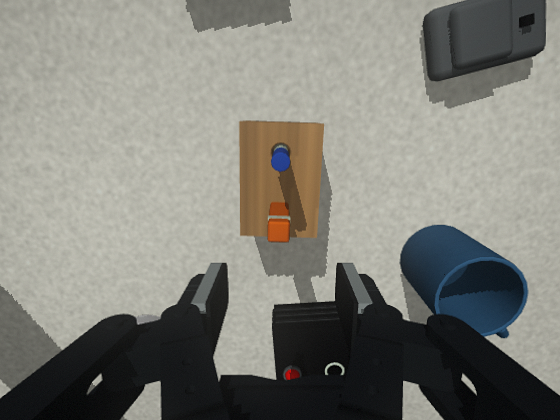

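View pics/w2c.png

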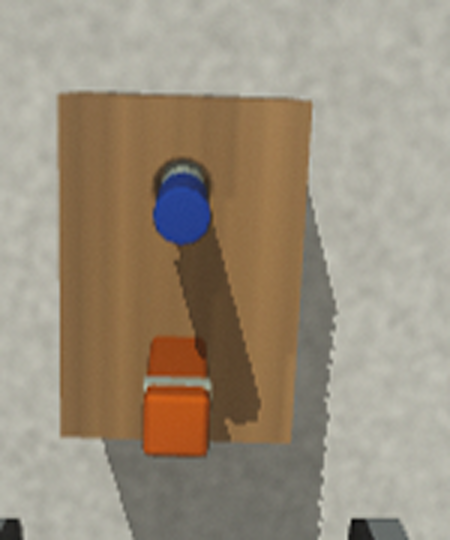

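```bash
python3 - <<'E'
from h import *
np.set_printoptions(precision=2,suppress=True)
T,s=tcp()
c=cam("wrist")
P=atz(c,(278.6,230.8),126);print(P,atz(c,(334.5,370),50),atz(c,(278.6,212.5),96))
print(atz(c,(220+(147+200)/2/3,90+345/3),66))
G=np.array([P[0],P[1],96]);print(T[:3,:3].T@(np.array([P[0],P[1],95])-T[:3,3]))
E
```

```text
[ 532.39 -158.77  126.  ] [ 537.65 -354.69   50.  ] [ 533.64 -153.86   96.  ]
[ 532.33 -155.2    66.  ]
[ -1.73 104.9   -5.26]
```

>>> jog_arm(
  targets=[
    {"offset": [-0.002, 0.0, -0.005], "yaw": 0.02},
    {"offset": [-0.002, 0.03, -0.005], "yaw": 0.02},
    {"offset": [-0.002, 0.06, -0.005], "yaw": 0.02},
    {"offset": [-0.002, 0.085, -0.005], "yaw": 0.02},
    {"offset": [-0.002, 0.104, -0.005], "yaw": 0.02},
    {"offset": [-0.002, 0.104, -0.005], "yaw": 0.02},
    {"offset": [-0.002, 0.104, -0.005], "yaw": 0.02},
  ],
)

```text
time_s: 3.25
eef_pos: [531.9, -158.8, 96.0]
ee_rot: [0.7, -0.698, 0.107, -0.107]
force: [0.9, -0.4, 0.3]
grip_width: 0.585
```

```bash
python3 - <<'E'
from h import *
np.set_printoptions(precision=2,suppress=True)
T,s=tcp();print(T[:3,3],s["force"])
c=cam("wrist");save("w3.png",c["img"])
c=cam("scene");save("s3.png",c["img"],(90,100,290,250),4)
E
```

```text
[ 531.89 -158.77   96.  ] [ 0.88 -0.44  0.33]
```

View pics/w3.png

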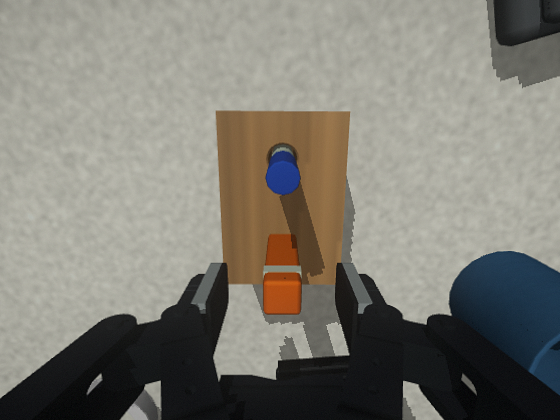

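View pics/s3.png

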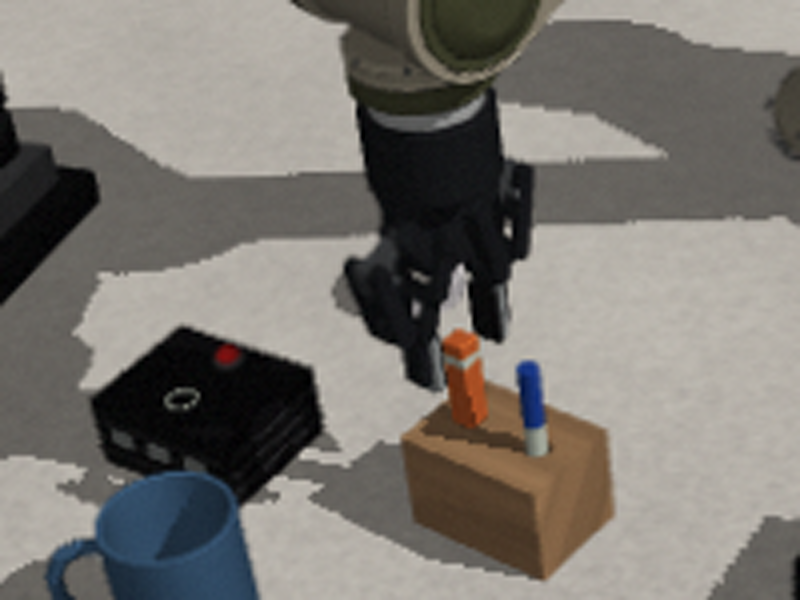

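```bash
python3 - <<'E'
from h import *
np.set_printoptions(precision=1,suppress=True)
T,s=tcp();print(T[:3,:3])
def tl(x,y,z):return T[:3,:3]@[x,y,z]+T[:3,3]
L=[(0,0,0),(0,17,0),(25,17,0),(-25,17,0),(25,4,0),(-25,4,0),(25,17,11),(25,17,-11)]
P=[tl(*l) for l in L]
c=cam("wrist");print(proj(c,P))
print("wrist styl",proj(c,[(532,-157.5,126),(532,-157.5,66)]))
d=ctrl.boxes_of("wrist","stylus_grip");print(d[:2])
c=cam("scene");print((proj(c,P)-[90,100])*4)
print("styl",(proj(c,[(532,-157.5,126),(532,-157.5,66)])-[90,100])*4)
E
```

```text
[[ 1.   0.   0.3]
 [-0.3  0.   1. ]
 [ 0.  -1.   0. ]]
[[280.9 269.7]
 [280.9 256. ]
 [326.6 256. ]
 [235.3 256.1]
 [329.9 266.3]
 [231.9 266.3]
 [327.3 237.1]
 [325.8 274.3]]
wrist styl [[277.9 297.4]
 [278.5 244.4]]
[]
[[458.  379.4]
 [461.2 402.6]
 [433.9 425. ]
 [487.9 380.7]
 [431.2 407.2]
 [485.7 363.1]
 [448.4 431.1]
 [419.5 418.9]]
styl [[455.5 339.2]
 [466.9 421.4]]
```

>>> jog_arm(
  targets=[
    {"offset": [0, 0, 0], "yaw": 0},
    {"offset": [0, 0, 0], "yaw": 0},
    {"offset": [0, 0, 0], "yaw": 0},
    {"offset": [0, 0, 0], "yaw": 0},
    {"offset": [0, 0, 0], "yaw": 0},
    {"offset": [0, 0, 0], "yaw": 0},
    {"offset": [0, 0, 0], "yaw": 0},
    {"offset": [0, 0, 0], "yaw": 0},
  ],
  fingers=0.0,
  grip_force=70,
)

```text
time_s: 4.17
eef_pos: [533.0, -158.8, 97.8]
ee_rot: [0.699, -0.699, 0.106, -0.108]
force: [-0.9, 0.7, 5.5]
grip_width: 0.17
```

```bash
python3 - <<'E'
from h import *
np.set_printoptions(precision=2,suppress=True)
T,s=tcp();print(T[:3,3],s["force"],s["grip_width"]*85.4)
c=cam("wrist");save("w4.png",c["img"])
c=cam("scene");save("s4.png",c["img"],(90,100,290,250),4)
E
```

```text
[ 532.99 -158.8    97.79] [-0.89  0.67  5.54] 14.50205169951103
```

View pics/w4.png

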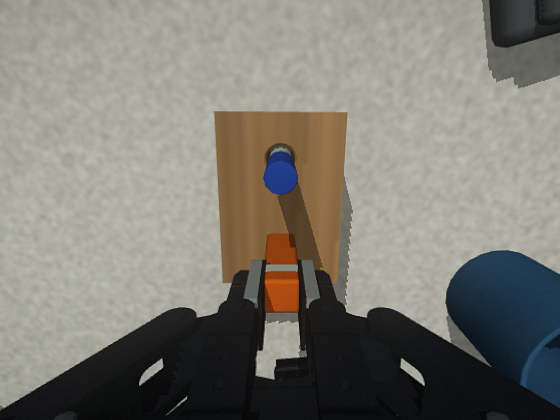

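View pics/s4.png

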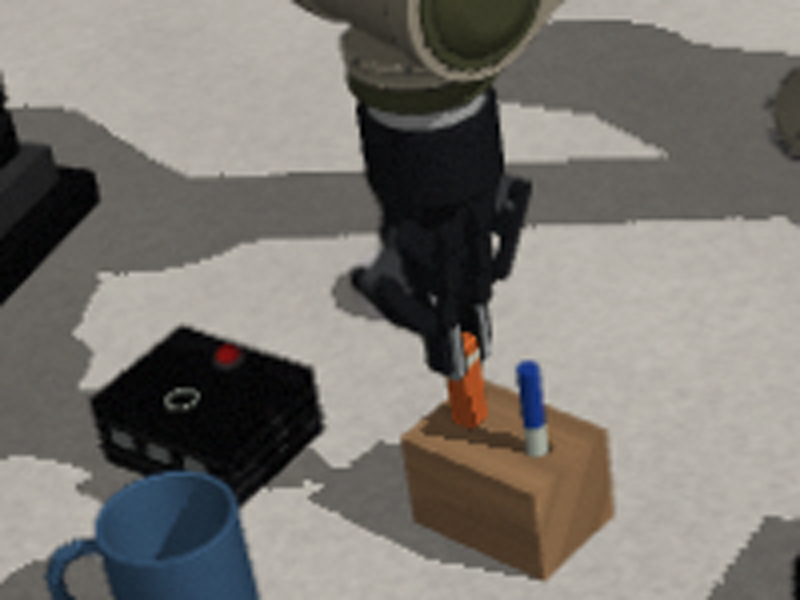

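>>> jog_arm(
  targets=[
    {"offset": [0, -0.01, 0], "yaw": 0},
    {"offset": [0, -0.02, 0], "yaw": 0},
    {"offset": [0, -0.03, 0], "yaw": 0},
    {"offset": [0, -0.04, 0], "yaw": 0},
    {"offset": [0, -0.05, 0], "yaw": 0},
    {"offset": [0, -0.06, 0], "yaw": 0},
    {"offset": [0, -0.07, 0], "yaw": 0},
    {"offset": [0, -0.08, 0], "yaw": 0},
    {"offset": [0, -0.09, 0], "yaw": 0},
    {"offset": [0, -0.09, 0], "yaw": 0},
    {"offset": [0, -0.09, 0], "yaw": 0},
  ],
)

```text
time_s: 5.18
eef_pos: [532.7, -158.9, 188.2]
ee_rot: [0.699, -0.699, 0.105, -0.109]
force: [0.3, 0.1, -0.8]
grip_width: 0.168
```

```bash
python3 - <<'E'
from h import *
np.set_printoptions(precision=2,suppress=True)
T,s=tcp();print(T[:3,3],s["force"],s["wrist_torque"],s["grip_width"]*85.4)
c=cam("wrist");save("w5.png",c["img"])
c=cam("scene");save("s5.png",c["img"],(90,80,290,230),4)
c=cam("top");save("t5.png",c["img"],(290,130,490,280),4)
E
```

```text
[ 532.71 -158.85  188.16] [ 0.31  0.07 -0.82] [ 0.04 -0.01 -0.01] 14.37634753506119
```

View pics/w5.png

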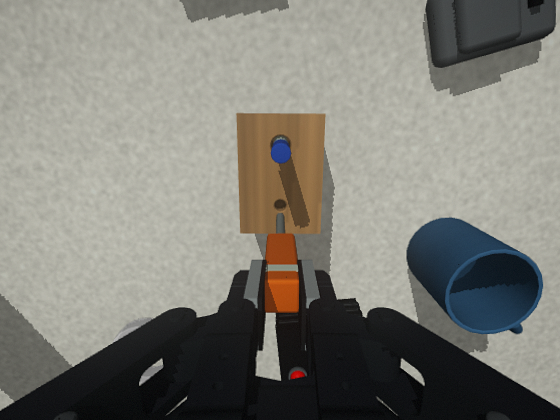

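View pics/s5.png

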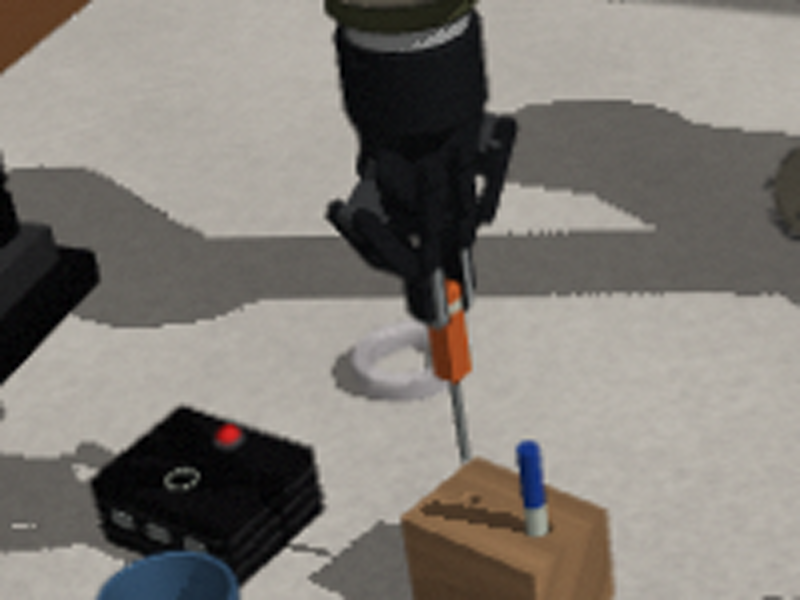

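View pics/t5.png

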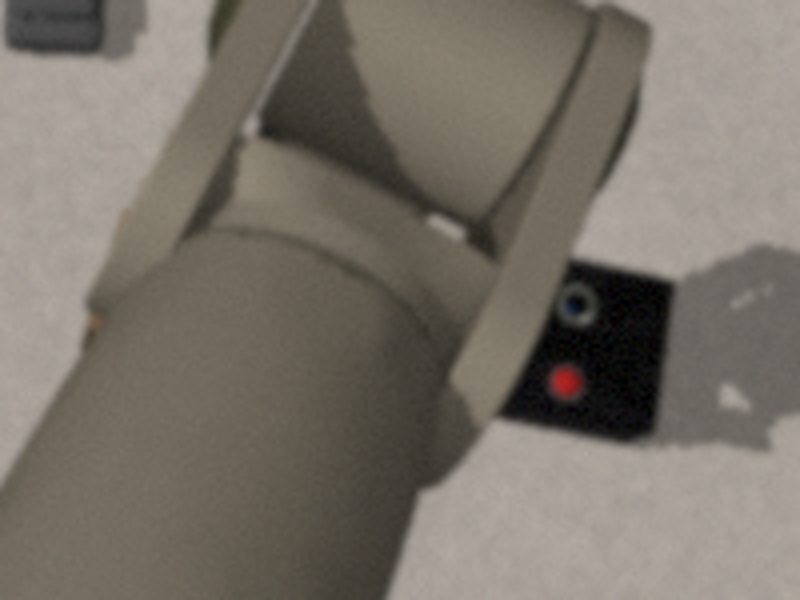

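```bash
python3 - <<'E'
from h import *
np.set_printoptions(precision=2,suppress=True)
T,s=tcp();print(T)
c=cam("wrist");print(proj(c,[(532.5,-158,96),(532.5,-158,156)]));save("w5c.png",c["img"],(220,180,340,330),4)
print(T[:3,:3].T@(np.array([538,-355,165])-T[:3,3]))
E
```

```text
[[   0.95    0.      0.3   532.32]
 [  -0.3     0.      0.95 -158.66]
 [   0.     -1.      0.    187.12]
 [   0.      0.      0.      1.  ]]
[[280.63 216.22]
 [280.74 245.37]]
[  64.1    21.99 -185.68]
```

View pics/w5c.png

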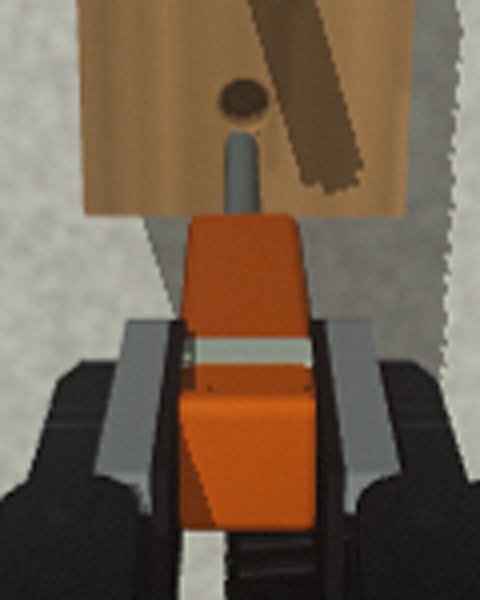

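>>> jog_arm(
  targets=[
    {"offset": [0.007, 0, -0.02], "yaw": 0},
    {"offset": [0.014, 0, -0.04], "yaw": 0},
    {"offset": [0.021, 0, -0.06], "yaw": 0},
    {"offset": [0.028, 0, -0.08], "yaw": 0},
    {"offset": [0.035, 0, -0.1], "yaw": 0},
    {"offset": [0.042, 0, -0.12], "yaw": 0},
    {"offset": [0.049, 0, -0.14], "yaw": 0},
    {"offset": [0.056, 0, -0.16], "yaw": 0},
    {"offset": [0.062, 0.007, -0.176], "yaw": 0},
    {"offset": [0.064, 0.014, -0.186], "yaw": 0},
    {"offset": [0.064, 0.022, -0.186], "yaw": 0},
    {"offset": [0.064, 0.022, -0.186], "yaw": 0},
  ],
)

```text
time_s: 6.38
eef_pos: [537.1, -354.3, 162.4]
ee_rot: [0.7, -0.698, 0.107, -0.107]
force: [0.7, 0.5, -1.8]
grip_width: 0.168
```

>>> jog_arm(
  targets=[
    {"offset": [0, 0, 0], "yaw": 0},
    {"offset": [0, 0, 0], "yaw": 0},
  ],
)

```text
time_s: 6.55
eef_pos: [537.2, -353.2, 162.2]
ee_rot: [0.701, -0.697, 0.107, -0.106]
force: [0.3, 0.2, -0.9]
grip_width: 0.169
```

```bash
python3 - <<'E'
from h import *
np.set_printoptions(precision=2,suppress=True)
T,s=tcp();print(T,s["force"],s["dq"],s["grip_width"]*85.4)
c=cam("wrist");save("w6.png",c["img"]);save("w6c.png",c["img"],(210,160,360,310),4)
c=cam("scene");save("s6.png",c["img"],(70,100,220,220),5)
c=cam("top");save("t6.png",c["img"],(290,130,490,280),4)
E
```

```text
[[   0.95   -0.      0.3   537.17]
 [  -0.3     0.      0.95 -353.16]
 [  -0.     -1.      0.    162.18]
 [   0.      0.      0.      1.  ]] [ 0.25  0.18 -0.93] [-0.   -0.   -0.01 -0.    0.   -0.  ] 14.455163169042361
```

View pics/w6c.png

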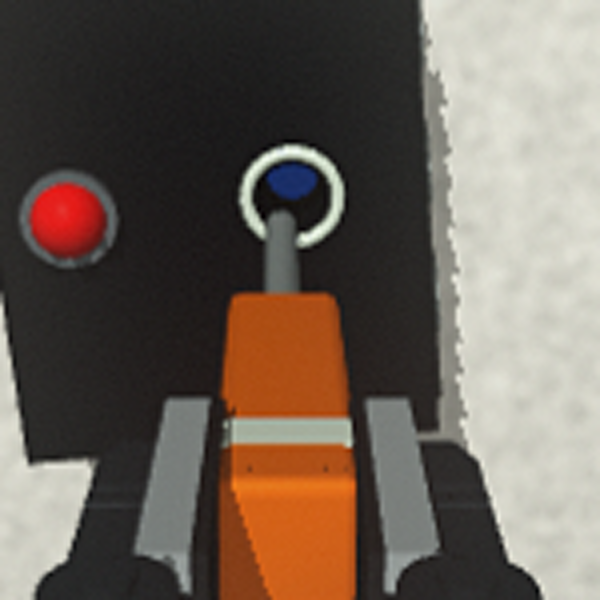

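View pics/s6.png

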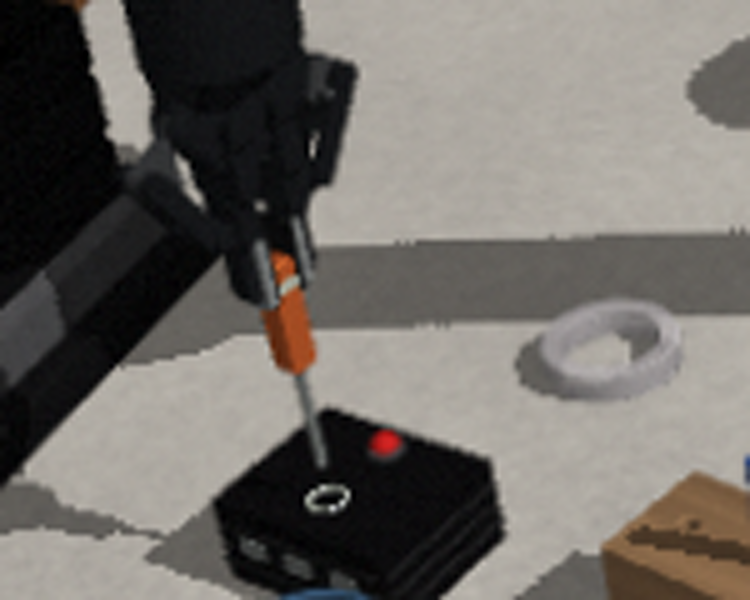

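View pics/t6.png

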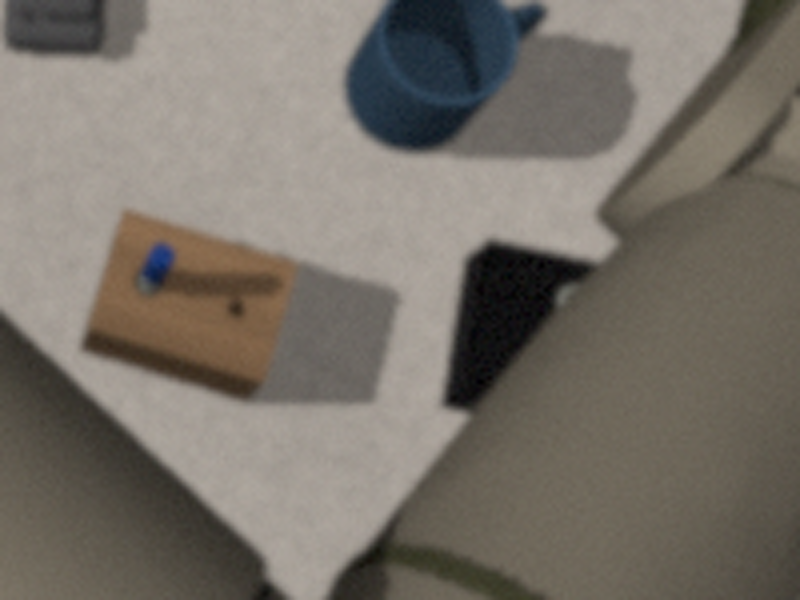

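```bash
python3 - <<'E'
from h import *
np.set_printoptions(precision=2,suppress=True)
T,s=tcp();w=cam("wrist");c=cam("scene");zt=T[2,3]-92
a=atz(w,(280.2,213.6),zt);b=atz(w,(283.1,208.9),50)
a2=atz(c,(134.1,192.7),zt);b2=atz(c,(135.5,199.6),50)
print(zt,a,b,b-a);print(a2,b2,b2-a2)
print("tri tip",tri([w,c],[(280.2,213.6),(134.1,192.7)]),"ring",tri([w,c],[(283.1,208.9),(135.5,199.6)]))
print(T[:3,:3].T@(b-a),T[:3,:3].T@(b2-a2))
E
```

```text
70.93368338402342 [ 537.56 -351.07   70.93] [ 539.18 -353.66   50.  ] [  1.62  -2.59 -20.93]
[ 534.28 -351.     70.93] [ 535.12 -351.19   50.  ] [  0.84  -0.19 -20.93]
tri tip [ 537.43 -349.65   73.47] ring [ 538.46 -351.17   52.5 ]
[ 2.33 20.93 -2.06] [ 0.87 20.93 -0.  ]
```

>>> jog_arm(
  targets=[
    {"offset": [0.0015, 0.004, -0.001], "yaw": 0},
    {"offset": [0.0015, 0.008, -0.0015], "yaw": 0},
    {"offset": [0.0015, 0.012, -0.0015], "yaw": 0},
    {"offset": [0.0015, 0.015, -0.0015], "yaw": 0},
    {"offset": [0.0015, 0.015, -0.0015], "yaw": 0},
    {"offset": [0.0015, 0.015, -0.0015], "yaw": 0},
  ],
)

```text
time_s: 7.3
eef_pos: [538.2, -355.9, 147.5]
ee_rot: [0.7, -0.698, 0.107, -0.107]
force: [0.3, -0.5, 0.3]
grip_width: 0.167
```

```bash
python3 - <<'E'
from h import *
np.set_printoptions(precision=2,suppress=True)
T,s=tcp();print(T[:3,3],s["force"],s["dq"],s["grip_width"]*85.4)
c=cam("wrist");save("w7c.png",c["img"],(235,170,335,270),6)
c=cam("scene");save("s7.png",c["img"],(100,150,180,220),8)
E
```

```text
[ 538.2  -355.86  147.55] [ 0.32 -0.5   0.32] [-0.   -0.01 -0.01 -0.    0.   -0.  ] 14.294464529208831
```

View pics/w7c.png

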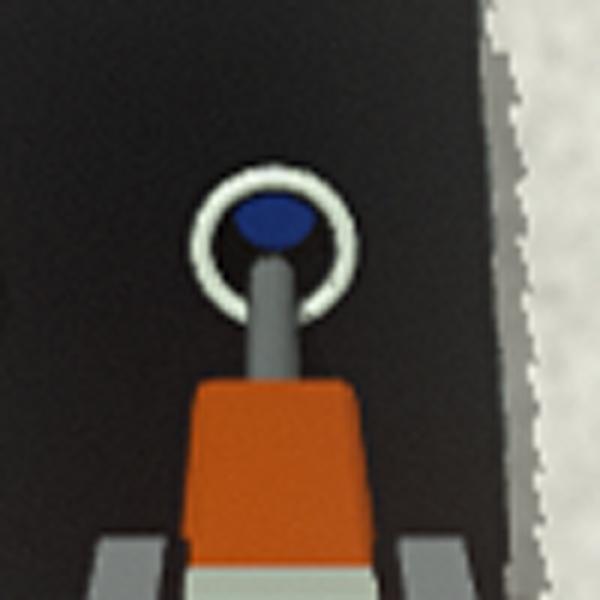

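View pics/s7.png

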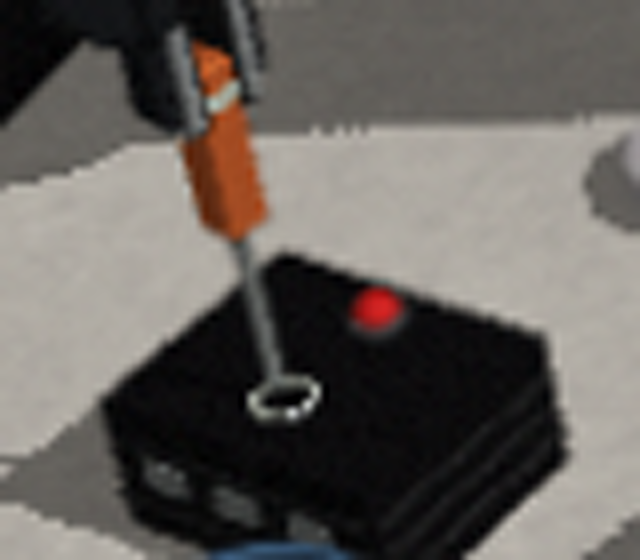

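```bash
python3 - <<'E'
from h import *
np.set_printoptions(precision=2,suppress=True)
T,s=tcp();w=cam("wrist");c=cam("scene");zt=T[2,3]-92
f=lambda o,k,p:(o[0]+(p[0]+.5)/k-.5,o[1]+(p[1]+.5)/k-.5)
a=atz(w,f((235,170),6,(271,265)),zt);b=atz(w,f((235,170),6,(274,247)),50)
a2=atz(c,f((100,150),8,(278,375)),zt);b2=atz(c,f((100,150),8,(284.5,398)),50)
print(zt,a,b);print(a2,b2)
print(T[:3,:3].T@(b-a),T[:3,:3].T@(b2-a2))
E
```

```text
56.007978087927995 [ 538.18 -353.26   56.01] [ 538.74 -352.7    50.  ]
[ 530.89 -355.55   56.01] [ 534.28 -352.71   50.  ]
[0.37 6.01 0.68] [2.39 6.02 3.7 ]
```

>>> jog_arm(
  targets=[
    {"offset": [0.0005, 0, 0.0012], "yaw": 0},
    {"offset": [0.0005, 0.003, 0.0012], "yaw": 0},
    {"offset": [0.0005, 0.006, 0.0012], "yaw": 0},
    {"offset": [0.0005, 0.009, 0.0012], "yaw": 0},
    {"offset": [0.0005, 0.012, 0.0012], "yaw": 0},
    {"offset": [0.0005, 0.015, 0.0012], "yaw": 0},
    {"offset": [0.0005, 0.015, 0.0012], "yaw": 0},
  ],
)

```text
time_s: 8.08
eef_pos: [538.9, -354.8, 132.2]
ee_rot: [0.7, -0.698, 0.107, -0.107]
force: [1.0, -0.3, 0.0]
grip_width: 0.167
```

```bash
python3 - <<'E'
from h import *
np.set_printoptions(precision=2,suppress=True)
T,s=tcp();print(T[:3,3],s["force"],s["wrist_torque"],s["grip_width"]*85.4)
c=cam("wrist");save("w8c.png",c["img"],(235,170,335,270),6)
c=cam("scene");save("s8.png",c["img"],(100,150,180,220),8)
E
```

```text
[ 538.94 -354.75  132.19] [ 1.03 -0.3   0.05] [0.03 0.01 0.01] 14.296826805563168
```

View pics/w8c.png

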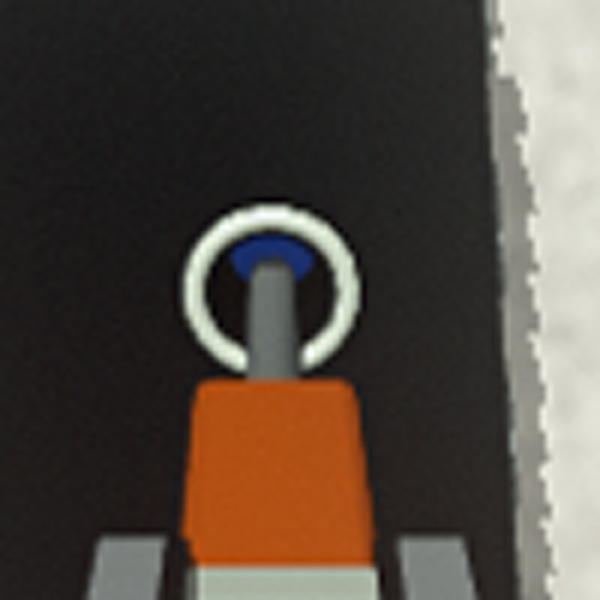

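View pics/s8.png

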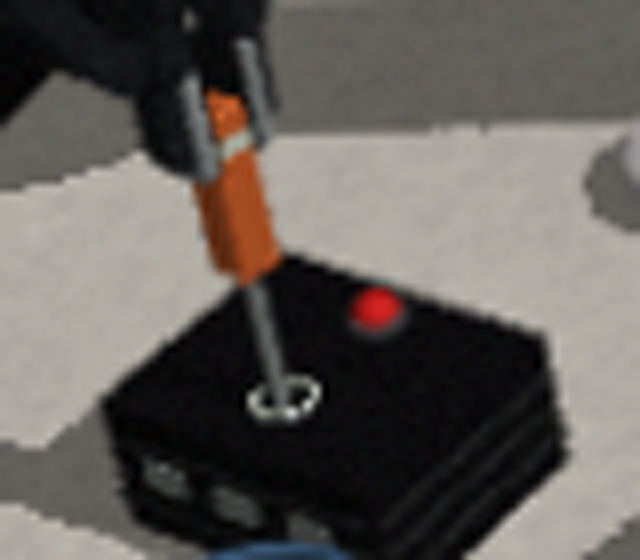

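>>> jog_arm(
  targets=[
    {"offset": [0, 0.003, 0], "yaw": 0},
    {"offset": [0, 0.006, 0], "yaw": 0},
    {"offset": [0, 0.009, 0], "yaw": 0},
    {"offset": [0, 0.012, 0], "yaw": 0},
    {"offset": [0, 0.014, 0], "yaw": 0},
    {"offset": [0, 0.014, 0], "yaw": 0},
    {"offset": [0, 0.014, 0], "yaw": 0},
  ],
)

```text
time_s: 8.77
eef_pos: [539.2, -354.9, 119.2]
ee_rot: [0.7, -0.698, 0.107, -0.107]
force: [-0.7, 0.8, 1.9]
grip_width: 0.166
```

>>> jog_arm(
  targets=[
    {"offset": [0, 0.001, 0], "yaw": 0},
    {"offset": [0, 0.002, 0], "yaw": 0},
    {"offset": [0, 0.003, 0], "yaw": 0},
    {"offset": [0, 0.004, 0], "yaw": 0},
    {"offset": [0, 0.004, 0], "yaw": 0},
    {"offset": [0, 0.004, 0], "yaw": 0},
  ],
)

```text
time_s: 9.27
eef_pos: [539.4, -355.1, 115.6]
ee_rot: [0.7, -0.698, 0.107, -0.107]
force: [-0.7, 0.4, 5.1]
grip_width: 0.169
```

```bash
python3 - <<'E'
from h import *
np.set_printoptions(precision=2,suppress=True)
for i in range(3):
    T,s=tcp();print(T[:3,3],s["force"],s["grip_width"]*85.4)
    c=cam("wrist")
save("w9c.png",c["img"],(235,170,335,270),6)
E
```

```text
[ 539.35 -355.08  115.64] [-0.69  0.42  5.11] 14.429931001691608
[ 539.36 -355.06  115.65] [-1.16  0.93  5.38] 14.21615719631521
[ 539.35 -355.07  115.65] [-0.87  0.93  5.41] 14.472494744831298
```

View pics/w9c.png

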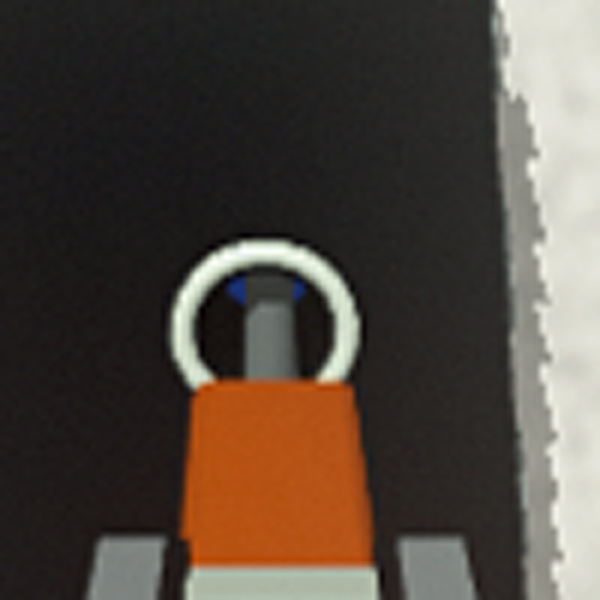

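>>> jog_arm(
  targets=[
    {"offset": [0, 0.001, 0], "yaw": 0},
    {"offset": [0, 0.002, 0], "yaw": 0},
    {"offset": [0, 0.0025, 0], "yaw": 0},
    {"offset": [0, 0.0025, 0], "yaw": 0},
    {"offset": [0, 0.0025, 0], "yaw": 0},
    {"offset": [0, 0.0025, 0], "yaw": 0},
  ],
)

```text
time_s: 9.92
eef_pos: [539.8, -355.5, 115.3]
ee_rot: [0.699, -0.699, 0.106, -0.108]
force: [-3.9, 1.7, 15.1]
grip_width: 0.171
```

>>> jog_arm(
  targets=[
    {"offset": [0, 0.002, 0], "yaw": 0},
    {"offset": [0, 0.002, 0], "yaw": 0},
    {"offset": [0, 0.002, 0], "yaw": 0},
    {"offset": [0, 0.002, 0], "yaw": 0},
    {"offset": [0, 0.002, 0], "yaw": 0},
    {"offset": [0, 0.002, 0], "yaw": 0},
    {"offset": [0, 0.002, 0], "yaw": 0},
    {"offset": [0, 0.002, 0], "yaw": 0},
    {"offset": [0, 0.002, 0], "yaw": 0},
    {"offset": [0, 0.002, 0], "yaw": 0},
    {"offset": [0, 0.002, 0], "yaw": 0},
    {"offset": [0, 0.002, 0], "yaw": 0},
  ],
)

```text
time_s: 10.92
eef_pos: [540.0, -355.8, 115.3]
ee_rot: [-0.699, 0.699, -0.105, 0.108]
force: [-4.0, 1.7, 14.8]
grip_width: 0.167
```

>>> jog_arm(
  targets=[
    {"offset": [0, 0.002, 0], "yaw": 0},
    {"offset": [0, 0.002, 0], "yaw": 0},
    {"offset": [0, 0.002, 0], "yaw": 0},
    {"offset": [0, 0.002, 0], "yaw": 0},
    {"offset": [0, 0.002, 0], "yaw": 0},
    {"offset": [0, 0.002, 0], "yaw": 0},
    {"offset": [0, 0.002, 0], "yaw": 0},
    {"offset": [0, 0.002, 0], "yaw": 0},
    {"offset": [0, 0.002, 0], "yaw": 0},
    {"offset": [0, 0.002, 0], "yaw": 0},
    {"offset": [0, 0.002, 0], "yaw": 0},
    {"offset": [0, 0.002, 0], "yaw": 0},
  ],
)

```text
time_s: 11.92
eef_pos: [540.0, -355.9, 115.2]
ee_rot: [-0.699, 0.699, -0.105, 0.109]
force: [-4.6, 2.5, 15.9]
grip_width: 0.166
```

>>> jog_arm(
  targets=[
    {"offset": [0, 0.002, 0], "yaw": 0},
    {"offset": [0, 0.002, 0], "yaw": 0},
    {"offset": [0, 0.002, 0], "yaw": 0},
    {"offset": [0, 0.002, 0], "yaw": 0},
    {"offset": [0, 0.002, 0], "yaw": 0},
    {"offset": [0, 0.002, 0], "yaw": 0},
    {"offset": [0, 0.002, 0], "yaw": 0},
    {"offset": [0, 0.002, 0], "yaw": 0},
    {"offset": [0, 0.002, 0], "yaw": 0},
    {"offset": [0, 0.002, 0], "yaw": 0},
    {"offset": [0, 0.002, 0], "yaw": 0},
    {"offset": [0, 0.002, 0], "yaw": 0},
  ],
)

```text
time_s: 12.92
eef_pos: [540.1, -356.0, 115.2]
ee_rot: [-0.698, 0.7, -0.105, 0.109]
force: [-3.9, 2.8, 16.3]
grip_width: 0.173
```

```bash
python3 - <<'E'
from h import *
np.set_printoptions(precision=2,suppress=True)
T,s=tcp();print(T[:3,3],s["force"],s["grip_width"]*85.4)
c=cam("wrist");save("w10c.png",c["img"],(210,150,360,300),4)
c=cam("scene");save("s10.png",c["img"],(80,140,260,270),4)
E
```

```text
[ 540.07 -355.98  115.24] [-3.86  2.81 16.32] 14.755940712449746
```

View pics/w10c.png

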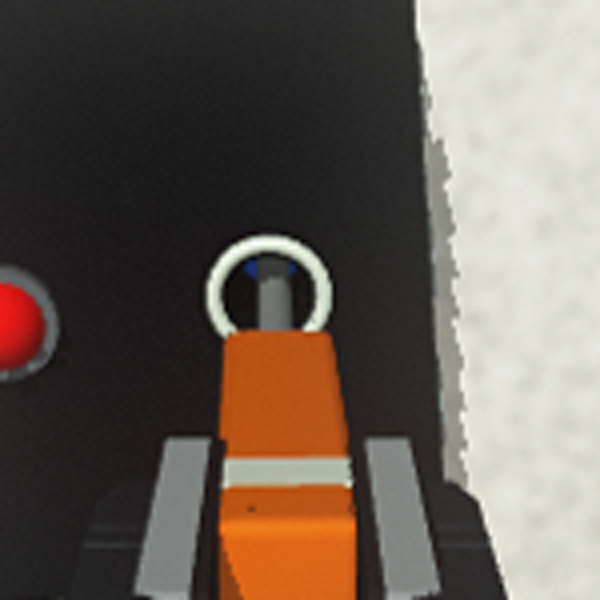

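View pics/s10.png

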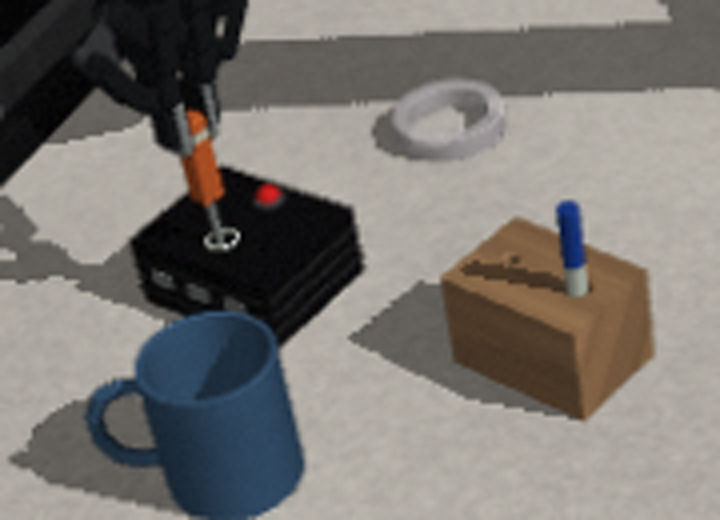

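```bash
python3 -c "
from rig import ctrl
print(ctrl.finish_job());s=ctrl.sense();print(s['time_s'],s['eef_pos'],s['force'],s['grip_width'])"
```

```text
the job is handed in; nothing more can be done
None
the job is handed in; nothing more can be done
```

I gripped the stylus, lifted it straight out of the pen stand and put it through the aperture of the red-lamp unit, at about (538, −353) mm. I held the button against its stop for about 3 s before handing in. The job ran to about 13 s and no verdict is reported.

- **Button:** the push force was about 5 N with the TCP at 115.6 mm. It rose to 15–16 N with almost no further travel, which fits the 6 mm stop. The button's travel itself is not reported, so "fully down" is inferred from this force and the tip height of about 23–24 mm.
- **Grip:** the finger opening stayed steady at about 14–15 mm with 70 N set. The handle did not visibly slip in the last pictures.
- **Surroundings:** the last scene view shows the shaft inside the white ring. The mug, marker and tape looked undisturbed. I did not check the mouse, carton or eraser at the end, but the arm never went near them or the green units.

**Checks that disagreed:**
- Before entry, the scene camera put the tip 2–4 mm off the hole axis, while the wrist camera put it under 1 mm off. I used a compromise correction, and the shaft entered with no contact force.
- The pictures showed the fingertips about 15 mm higher on the handle than the stated geometry. The grip is therefore on the upper half of the handle, not its centre.
- A sideways force of about 4–5 N came with the final push, so the shaft may be leaning lightly on the hole wall.

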